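# Open the push-and-turn cap of the plant-food bottle

### The arm

A 6-joint arm with a two-finger parallel gripper is mounted at the origin on the work surface. World frame = base frame: x ahead of the robot, y to its left, z up, the work surface at z = 0. Lengths are in m, angles in rad, forces in N, time in s.
With the tool pointing down it reaches from about 0.375 to 0.925 m from the base axis. Payload 5.7 kg.
Tool frame: the origin (TCP) lies at the very end of the fingers, on their centre line; the grasp point (between the pads) lies bot.pinch_z behind it (bot.pinch_z is the distance from the TCP to the grasp point, in m); z points along the fingers, y is the direction in which the jaws open and shut (so a half turn about z gives the same grasp; the last joint's range is limited). The gripper opens to 88 mm and grips with 3 to 60 N. Pads are 20 mm wide; open, the fingers measure 115 mm over their backs; the gripper's body (75 mm by 178 mm) begins 61 mm behind the grasp point.
Start: joints at [-1.362, 0.359, 1.51, -0, 1.272, -0.115], TCP at [0.191, -0.569, 0.195] pointing down, gripper open.
Joint ranges: [-2.97, 2.97], [-1.01, 2.36], [0.21, 2.38], [-0.96, 4.11], [0.2, 2.71], [-2.98, 2.98]. Speed limits (rad/s): [2.39, 2.39, 3.14, 3.14, 3.14, 3.14].

### API

Orientations are given as a unit quaternion [x, y, z, w].
In Python, from bench import bot gives the robot as it stands. The module is installed in compiled form; this text tells all that it offers.
- The arm moves only by the shell command python3 -m crank 'ROWS' [OPENING] [FORCE]. ROWS is JSON, a list that holds one entry, the list of rows, each a list of 6 numbers: the shift along the tool's x, y, z in m, then the turn, a rotation vector about the tool's x, y, z in degrees. A call has 1 to 12 rows; each row shifts and turns the commanded pose from where the row before left it, along the tool's axes as they then stand; what a row does not reach is not made up. A row lasts 1/8 s, in which the tool goes at most 62.5 mm and 10.7 degrees, less where a joint would pass 70% of its speed; a pose out of reach is approached as far as the arm can. A call is refused whole if a number of a shift passes 0.0625 or a number of a turn 10.7, either way. A call with a gripper value outside its range is refused whole. OPENING is the gripper's target within -1 to 1 (shut at 1, half-way at 0, fully open at -1), set as the call begins (- or left out, the last holds). The fingers move at their own pace and stop on an object; FORCE is the grip in N (left out, the last holds). Time passes only in rows, so rows that do not move let the fingers close. It gives the time, the measured TCP pose, the force and the opening at its end, in the units of the state.
- bot.read_state(): the state, without advancing time (a new reading comes with each control period).
- bot.get_image(name): name is "scene" or "side" or "wrist"; returns a dict with "img" (480x640x3 uint8, red, green, blue), "K" (3x3 intrinsics, pixels), "distortion" ([k1, k2, p1, p2, k3] as OpenCV has them; the pictures are not rectified), "pose" (4x4, takes a point from camera to world coordinates). Camera axes: x right, y down, z forward; pixel columns grow to the right and rows downward; lengths in m; the calibration is good to about 2 mm. A picture is of the moment at which its call begins. There is no depth.
- bot.close_job(): hands the job in, once; it reports no verdict.
The state is a dict: "clock": time; "joint_pos": joint angles; "qd": joint speeds; "tau": joint torques, N m; "tcp_pos": TCP position; "eef_rot": TCP orientation; "force": force on the tool from outside, world axes, zero at the start; "torque": the same for the moment, N m; "finger_gap": finger opening in m.
Only numpy, scipy, OpenCV 4.12 (cv2) and the standard library are available. Lean on these libraries where they do the work, as an engineer would, in place of code of your own. Each camera call takes 0.05 s, during which the arm holds its last target.

### The job

Open the plant-food bottle in the wooden rack - the square one with the wide ribbed child-resistant cap: push the cap down against its spring and keep it down while turning it anticlockwise until it is free, then lift it off. Lower the cap, open side down, into the empty terracotta saucer and let go only once it is down. Leave the bottle standing in its pocket and everything else where it is.

Things in the scene. Friction and masses are not known exactly. Their poses are not given: they have to be found in the camera images.
- cap: The child-resistant cap: dark plastic, finely ribbed, round, 54 mm in diameter, 30 mm tall, 40 g, two raised arrows on its flat top show the turning direction. Origin: centre of its underside (the open end), z up through its top. Closed, its underside is 128 mm above the bottle's underside, 138 mm above the bench, and its x axis is parallel to the bottle's (within about 2 degrees).
- cap_top (a point): Centre of the cap's top. Pressing here or on the gripped cap: a spring inside pushes up with 5 N when closed, rising to about 11 N at the end stop 6.5 mm lower. Teeth on the neck block turning (but for about 3 degrees of play) until the cap is at least 4 mm down; aim for 5 to 6 mm, down to the end stop. The fingers have 16 mm between the closed cap's underside and the bottle's shoulder.
- bottle_mouth (a point): Centre of the neck's rim, inside the cap, 146 mm above the bottle's underside; the neck is the axis of turning. Held down, the cap turns anticlockwise seen from above (its yaw grows): past about 50 degrees it is clear of the lugs, at about 75 degrees it meets a stop, so turn 60 to 65. It cannot turn clockwise. Then the spring raises it 4 mm and it lifts straight off (neck 18 mm inside it).
- bottle: The plant-food bottle: white plastic, square, 76 x 76 mm, body 95 mm high, shoulder to 112 mm, neck 36 mm in diameter with three lugs. 0.4 to 0.8 kg, loose in one of the rack's four pockets (1.5 mm of play each side), which keeps it from turning. Origin: centre of its underside, z up. The only bottle with a wide (54 mm) cap.
- rack: Wooden rack screwed to the bench, 182 x 182 mm, 70 mm high, 10 mm floor, four square pockets of 79 mm whose centres lie 43.5 mm from its centre along its x and y. Origin: centre of its underside. It holds the plant-food bottle, two other bottles and a beaker, in any order. No neighbour is taller than 150 mm above the bench.
- saucer: The empty round terracotta saucer, loose on the bench: 170 mm over the rim, 22 mm high, flat floor 136 mm in diameter, 6 mm above the bench. 0.35 kg. Origin: centre of its underside, z up. (The other saucer, under the potted seedling, is taken.)
- bottle_narrow: Bystander in the rack: square white bottle, 76 mm wide, 139 mm tall, with a narrow 29 mm screw cap. Origin: centre of its underside.
- bottle_spout: Bystander in the rack: square white bottle, 76 mm wide, 132 mm tall with a pointed spout. Origin: centre of its underside.
- beaker: Bystander in the rack: clear plastic beaker, 72 mm in diameter, 95 mm tall. Origin: centre of its underside.
- trowel: Bystander lying between the rack and the saucer: narrow hand trowel, about 280 mm long, 46 mm wide, 26 mm high. Origin: on the bench under its middle, x along it.
- potted_seedling: Bystander: terracotta pot on its own saucer with a seedling, 140 mm wide, about 150 mm tall. Origin: centre of its underside.
- mister: Bystander: amber spray bottle, 72 mm in diameter, 170 mm tall. Origin: centre of its underside.
- twine: Bystander: roll of twine, 55 mm in diameter, 58 mm tall. Origin: centre of its underside.
- marker_cup: Bystander: white cup with wooden plant markers, 76 mm in diameter, 165 mm tall. Origin: centre of its underside.
Mind the look-alikes: they are no part of the job. There is more than one size of the cap; the one meant has the size given above.

How it is judged:
By the outcome, as a careful person would: the job done as asked, in the order asked, and still so for the second after the job is handed in, with the robot touching nothing.
It also fails if it takes over 45 s, if anything falls off the work surface, if the arm or the gripper's body presses on something with over 40 N, if the wrist force passes 120 N, or if a joint passes its speed limit or range.

## Working session

There is one attempt and no reset: what is moved stays moved. The work goes in short steps, Python scripts to look and compute and a shell command to move; the robot and the scene stay as the last step left them, time stands still between calls to the robot, and variables do not carry over. Pictures are saved under pics/ and viewed, and the job is handed in when it is done.

```bash
mkdir -p pics; python3 - <<'E'
from bench import bot
import cv2,numpy as np
print(bot.pinch_z); s=bot.read_state(); print(s)
for n in ["scene","side","wrist"]:
    d=bot.get_image(n); cv2.imwrite(f"pics/{n}0.png",d["img"][:,:,::-1]); print(n,d["K"],d["distortion"],np.round(d["pose"],4))
E
```

```text
0.0187
{'clock': 0.0, 'joint_pos': array([-1.36210069e+00,  3.59497633e-01,  1.51140043e+00, -2.09309087e-05,
        1.27247269e+00, -1.15088100e-01]), 'qd': array([-0.00068923, -0.001615  , -0.00028181, -0.00080337,  0.00069037,
       -0.00127537]), 'tau': array([-1.51950884e-03, -5.15377986e+01, -2.70726192e+01,  6.72633480e-02,
        3.53183050e-02, -1.49588636e-04]), 'tcp_pos': array([ 0.19073648, -0.56812319,  0.19462619]), 'eef_rot': array([ 9.86923220e-01,  1.61188607e-01, -5.15851519e-05, -8.87607223e-04]), 'force': array([-0.33581624, -0.37721394,  0.92364712]), 'torque': array([-0.01084598, -0.01064351, -0.01906714]), 'finger_gap': 0.08777741417124255}
scene [[479.14963238   0.         318.47076408]
 [  0.         479.14963238 248.13840412]
 [  0.           0.           1.        ]] [0.023638 0.       0.       0.       0.      ] [[ 0.1132  0.7458 -0.6564  1.3317]
 [ 0.9936 -0.0825  0.0777 -0.0883]
 [ 0.0038 -0.661  -0.7504  0.9815]
 [ 0.      0.      0.      1.    ]]
side [[554.94988739   0.         319.71291925]
 [  0.         554.94988739 227.22403067]
 [  0.           0.           1.        ]] [0.03318272 0.         0.         0.         0.        ] [[-0.9565 -0.223   0.1882  0.3345]
 [-0.2917  0.7496 -0.5942  0.8377]
 [-0.0085 -0.6232 -0.782   1.1918]
 [ 0.      0.      0.      1.    ]]
wrist [[339.52341227   0.         319.7665307 ]
 [  0.         339.52341227 238.81908014]
 [  0.           0.           1.        ]] [-0.00772209  0.          0.          0.          0.        ] [[ 3.183e-01 -9.067e-01 -2.769e-01  2.670e-01]
 [-9.480e-01 -3.045e-01 -9.260e-02 -5.430e-01]
 [-3.000e-04  2.919e-01 -9.564e-01  3.837e-01]
 [ 0.000e+00  0.000e+00  0.000e+00  1.000e+00]]
```

View pics/scene0.png

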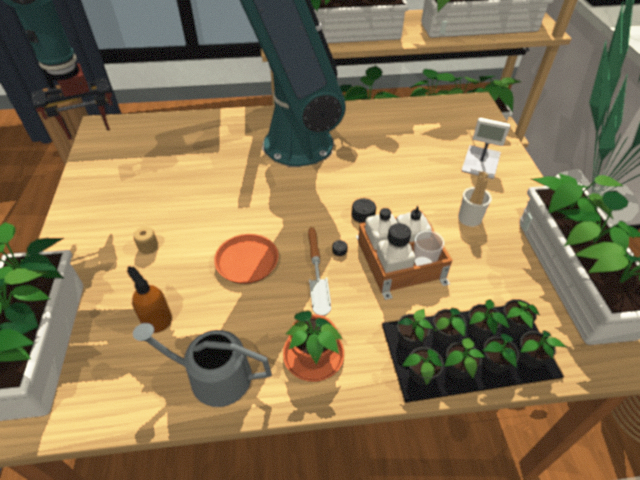

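View pics/side0.png

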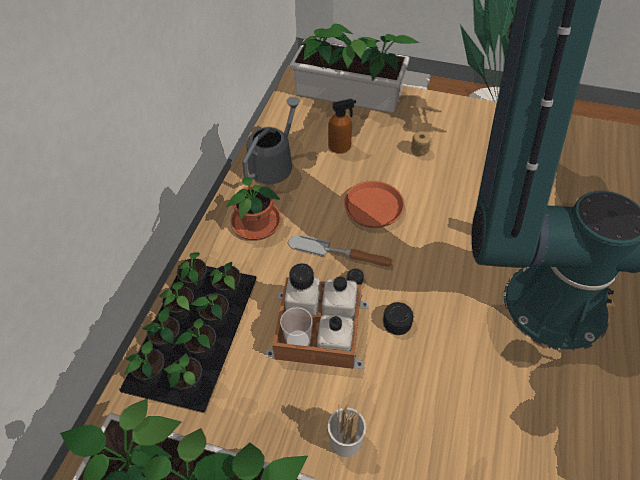

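View pics/wrist0.png

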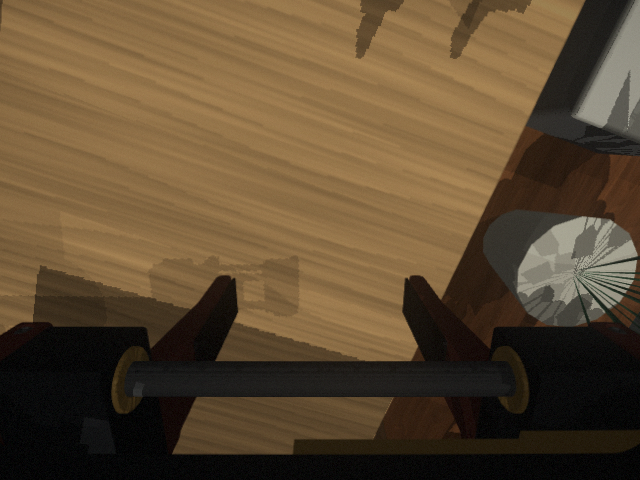

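The target cap is on the rack bottle at scene (399,235) and side (302,276). There are look-alike caps on the bench at scene (363,210) and (340,248). The empty saucer is at scene (246,259) and side (374,204). Next I'll zoom in for measurement.

```bash
python3 - <<'E'
import cv2,numpy as np
a=cv2.imread("pics/scene0.png")[190:310,330:470]; b=cv2.imread("pics/side0.png")[250:375,260:400]
cv2.imwrite("pics/c1.png",cv2.resize(a,None,fx=5.5,fy=5,interpolation=cv2.INTER_CUBIC))
cv2.imwrite("pics/c1.png",cv2.resize(a,(700,600),interpolation=cv2.INTER_CUBIC))
cv2.imwrite("pics/c2.png",cv2.resize(b,(672,600),interpolation=cv2.INTER_CUBIC))
E
```

```text
(no output)
```

View pics/c1.png

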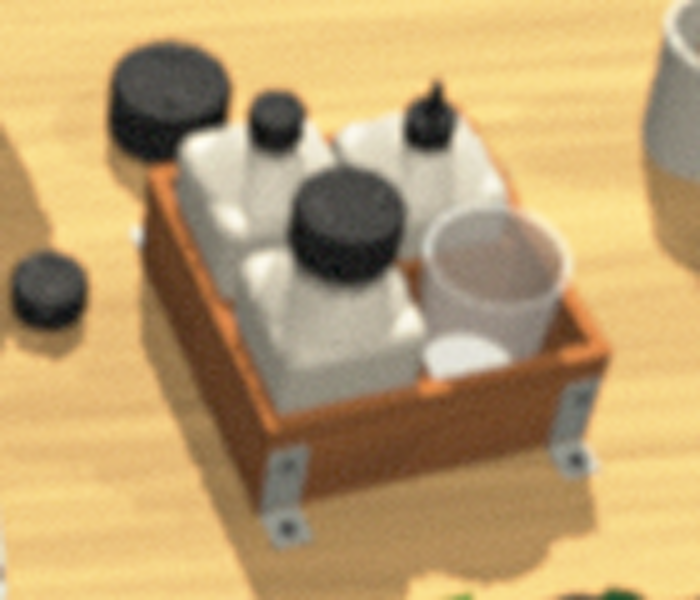

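View pics/c2.png

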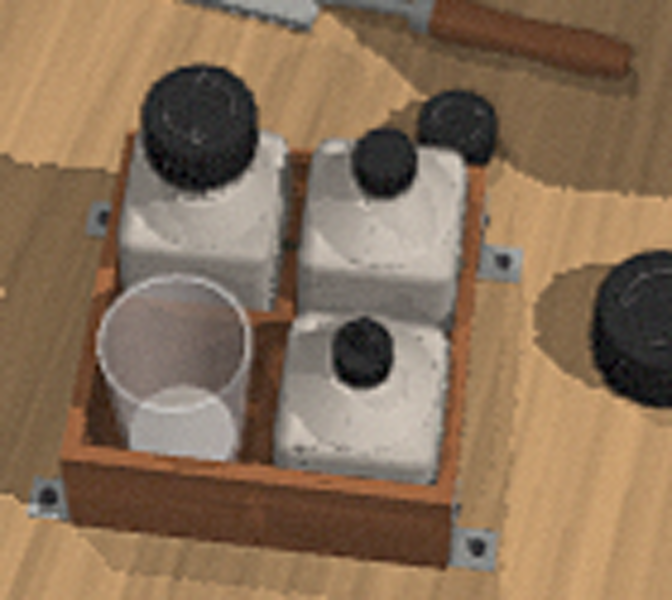

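```bash
cat > h.py <<'E'
import cv2,numpy as np
from bench import bot
def ray(d,p):
    q=cv2.undistortPoints(np.array([[p]],float),d["K"],np.array(d["distortion"]))[0,0]
    P=np.array(d["pose"]); v=P[:3,:3]@np.r_[q,1]; return P[:3,3],v/np.linalg.norm(v)
def atz(d,p,z):
    o,v=ray(d,p); return o+v*(z-o[2])/v[2]
def tri(obs):
    A=0;b=0
    for d,p in obs:
        o,v=ray(d,p); M=np.eye(3)-np.outer(v,v); A=A+M; b=b+M@o
    return np.linalg.solve(A,b)
def proj(d,X):
    P=np.linalg.inv(np.array(d["pose"])); 
    return cv2.projectPoints(np.array(X,float).reshape(-1,1,3),cv2.Rodrigues(P[:3,:3])[0],P[:3,3],d["K"],np.array(d["distortion"]))[0][:,0]
E
python3 - <<'E'
from h import *
np.set_printoptions(precision=4,suppress=True)
s=bot.get_image("scene"); d=bot.get_image("side")
print("cap",tri([(s,(399.6,235)),(d,(301.5,276.6))]),atz(s,(399.6,235),.153),atz(d,(301.5,276.6),.153))
for p in [(385,276.4),(451.6,260),(360,223.6)]: print("rk s",atz(s,p,.07))
for p in [(273.5,346.3),(354.2,353.5),(361.5,284.4),(287.1,277.7)]: print("rk d",atz(d,p,.07))
# saucer by orange mask
for n,im,roi in [("s",s,(225,285,205,290)),("d",d,(175,235,335,415))]:
    h=cv2.cvtColor(im["img"],cv2.COLOR_RGB2HSV); r0,r1,c0,c1=roi
    m=np.zeros(h.shape[:2],np.uint8); m[r0:r1,c0:c1]=((h[r0:r1,c0:c1,0]<11)&(h[r0:r1,c0:c1,1]>130))*255
    c=max(cv2.findContours(m,0,1)[0],key=cv2.contourArea); e=cv2.fitEllipse(c); 
    print(n,e, atz(im,e[0],.018), cv2.boundingRect(c))
E
```

```text
cap [0.5834 0.1934 0.1496] [0.587  0.1925 0.153 ] [0.5823 0.195  0.153 ]
rk s [0.6422 0.1551 0.07  ]
rk s [0.6096 0.3297 0.07  ]
rk s [0.4602 0.1255 0.07  ]
rk d [0.6042 0.3357 0.07  ]
rk d [0.4294 0.3011 0.07  ]
rk d [0.458  0.1238 0.07  ]
rk d [0.6344 0.1566 0.07  ]
s ((245.91317749023438, 258.33441162109375), (47.11073684692383, 62.4658088684082), 79.93922424316406) [ 0.5034 -0.1821  0.018 ] (215, 234, 63, 50)
d ((373.4751281738281, 203.57061767578125), (45.24365234375, 59.35689926147461), 94.96939849853516) [ 0.4976 -0.1779  0.018 ] (344, 181, 60, 47)
```

Cap fix: two-view triangulation gives (0.583, 0.193, 0.150). The pocket centre worked out from the rack corners (yaw 10.5°) is (0.584, 0.194), so they agree. The saucer is at about (0.500, -0.180). I'll lift first, then travel over.

```bash
python3 -m crank '[[[0,0,-0.04,0,0,0],[0.01,-0.01,-0.035,0,0,0],[0.04,-0.039,0,0,0,0],[0.04,-0.039,0,0,0,0],[0.04,-0.039,0,0,0,0],[0.04,-0.039,0,0,0,0],[0.04,-0.039,0,0,0,0],[0.04,-0.039,0,0,0,0],[0.04,-0.039,0,0,0,0],[0.04,-0.039,0,0,0,0],[0.04,-0.039,0,0,0,0],[0.04,-0.039,0,0,0,0]]]' -1 50
python3 -m crank '[[[0.04,-0.039,0,0,0,0],[0.04,-0.039,0,0,0,0],[0.04,-0.039,0,0,0,0],[0.04,-0.038,0,0,0,0],[0.03,-0.03,0,0,0,0],[0.015,-0.012,0,0,0,0],[0,0,0,0,0,0],[0,0,0,0,0,0]]]'
python3 - <<'E'
from h import *
s=bot.read_state(); print(s["tcp_pos"],s["eef_rot"],s["joint_pos"],s["force"])
d=bot.get_image("wrist"); cv2.imwrite("pics/w1.png",d["img"][:,:,::-1]); np.save("pics/w1.npy",d,allow_pickle=True)
print(proj(d,[[.5837,.1935,.168],[.5837,.1935,.138]]))
E
```

```text
clock: 1.75
tcp_pos: [0.4529, -0.0574, 0.2707]
eef_rot: [0.987, 0.161, 0.0, 0.0]
force: [-0.2, 0.5, 0.8]
finger_gap: 0.088
clock: 2.75
tcp_pos: [0.5833, 0.1915, 0.2704]
eef_rot: [0.987, 0.161, -0.0, 0.0]
force: [0.3, 0.1, 0.6]
finger_gap: 0.0882
[0.58333088 0.19147936 0.27039658] [ 9.86988451e-01  1.60790184e-01 -4.75745657e-04  2.97475998e-04] [ 2.05080069e-01  3.24475071e-01  1.37465779e+00 -5.57440448e-04
  1.44343632e+00  1.45296502e+00] [0.34352624 0.12739882 0.59652062]
[[317.14772283 228.30800552]
 [317.32159252 220.18758069]]
```

View pics/w1.png

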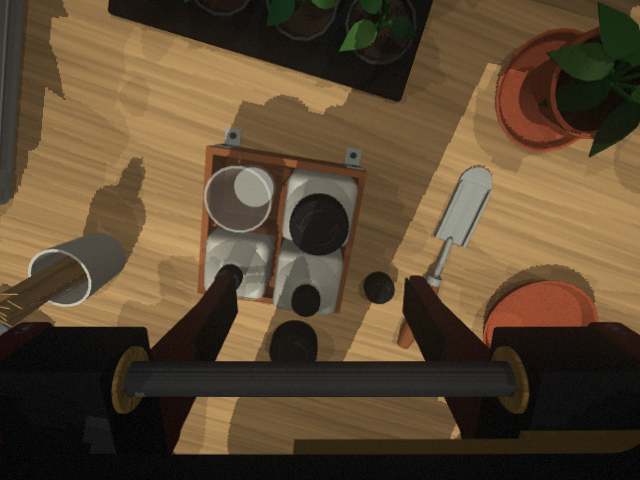

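The wrist view shows the cap at about (319,224), against a prediction of (317,228) for its top. I'll refine that.

```bash
python3 - <<'E'
from h import *
a=cv2.imread("pics/w1.png")[170:280,260:380]
cv2.imwrite("pics/w1c.png",cv2.resize(np.clip(a.astype(float)*2,0,255).astype(np.uint8),(600,550),interpolation=cv2.INTER_CUBIC))
E
```

```text
(no output)
```

View pics/w1c.png

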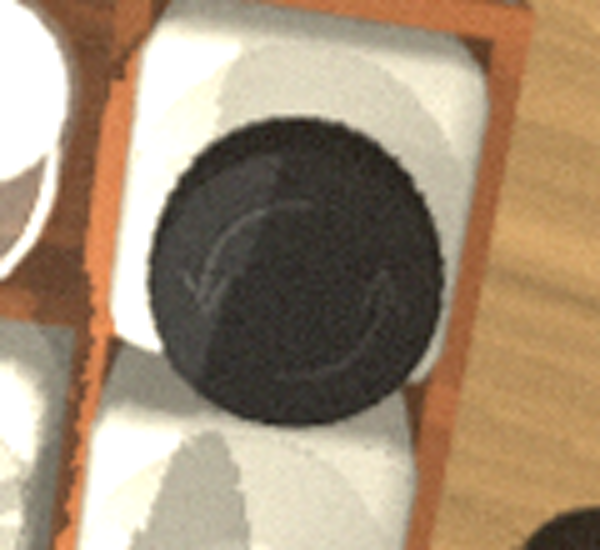

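```bash
python3 - <<'E'
from h import *
d=np.load("pics/w1.npy",allow_pickle=True).item()
print(atz(d,(319.1,226),.168))
s=bot.get_image("scene");q=bot.get_image("side")
print(tri([(d,(319.1,226)),(q,proj(q,tri([(q,(301.5,276.6)),(s,(399.6,235))])+[0,0,.015])[0]),(s,proj(s,tri([(q,(301.5,276.6)),(s,(399.6,235))])+[0,0,.015])[0])]))
E
```

```text
[0.58626227 0.19252663 0.168     ]
[0.58420612 0.19284718 0.16443253]
```

```bash
python3 -m crank '[[[0.002,-0.001,0.02,0,0,0],[0,0,0.03,0,0,0],[0,0,0.03,0,0,0],[0,0,0.025,0,0,0],[0,0,0.015,0,0,0],[0,0,0.01,0,0,0],[0,0,0,0,0,0],[0,0,0,0,0,0]]]'
python3 - <<'E'
from h import *
d=bot.get_image("wrist"); cv2.imwrite("pics/w2.png",d["img"][:,:,::-1])
d=bot.get_image("side"); cv2.imwrite("pics/s2.png",d["img"][:,:,::-1])
print(bot.read_state()["force"])
E
```

```text
clock: 3.9
tcp_pos: [0.5863, 0.1946, 0.1414]
eef_rot: [0.987, 0.161, 0.001, -0.0]
force: [0.7, -1.1, 0.6]
finger_gap: 0.0881
[0.03484139 0.19559534 0.30460736]
```

View pics/w2.png

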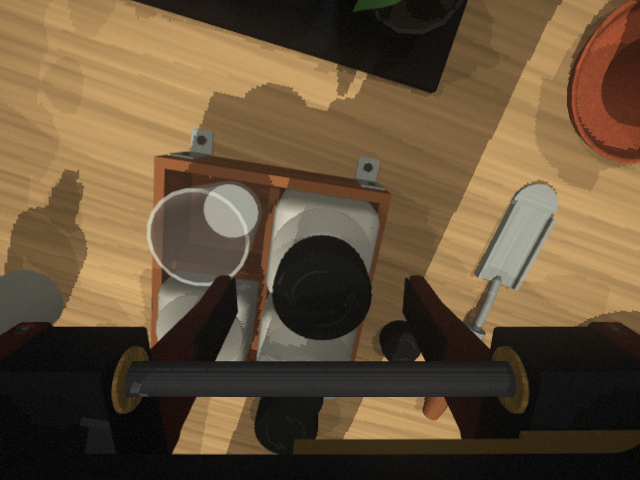

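```bash
python3 - <<'E'
from h import *
d=bot.get_image("wrist"); s=bot.read_state(); print(s["tcp_pos"])
print(atz(d,(321.5,290),.168)); print(proj(d,[[*s["tcp_pos"][:2],.168],[.585,.193,.168]]))
E
```

```text
[0.58616646 0.19462907 0.14132686]
[0.5891142  0.19428624 0.168     ]
[[319.09331836 294.65503476]
 [321.31623952 297.44891664]]
```

The jaws straddle the cap evenly: it spans columns 272–371 and the jaw midpoint is 320. The three position estimates spread by ±2 mm around the current TCP. I'll close the gripper now.

```bash
python3 -m crank '[[[0,0,0,0,0,0],[0,0,0,0,0,0],[0,0,0,0,0,0],[0,0,0,0,0,0],[0,0,0,0,0,0],[0,0,0,0,0,0],[0,0,0,0,0,0],[0,0,0,0,0,0]]]' 1 50
python3 - <<'E'
from h import *
s=bot.read_state(); print(s["torque"])
d=bot.get_image("wrist"); cv2.imwrite("pics/w3.png",d["img"][200:400,200:440,::-1].repeat(3,0).repeat(3,1))
E
```

```text
clock: 5.05
tcp_pos: [0.5899, 0.1888, 0.1427]
eef_rot: [0.987, 0.162, 0.003, 0.005]
force: [7.4, -23.2, 9.9]
finger_gap: 0.0117
[-4.21962631 -1.19963882  0.02293568]
```

View pics/w3.png

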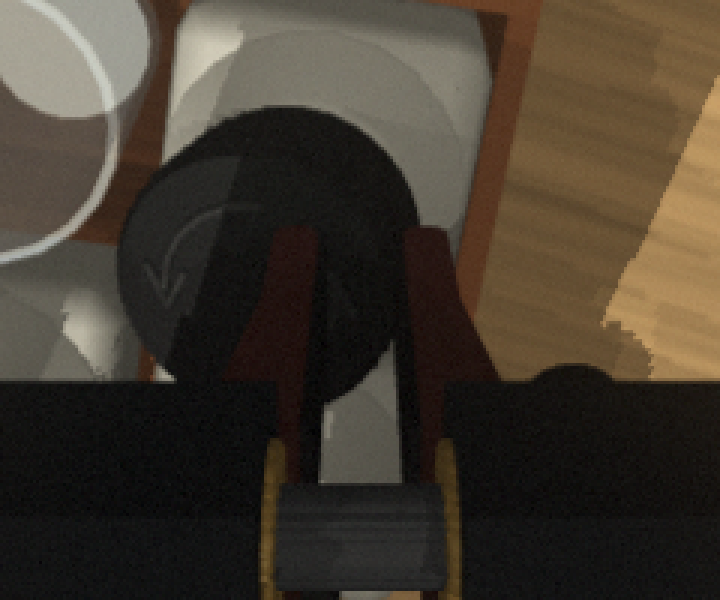

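The gap is 11.7 mm, so the cap isn't held. The left finger lies across the cap's image, so I need to look before moving.

```bash
python3 - <<'E'
from h import *
d=bot.get_image("side"); cv2.imwrite("pics/s3.png",cv2.resize(d["img"][190:390,220:420,::-1],(600,600),interpolation=cv2.INTER_CUBIC))
d=bot.get_image("scene"); cv2.imwrite("pics/c3.png",cv2.resize(d["img"][130:310,310:490,::-1],(600,600),interpolation=cv2.INTER_CUBIC))
s=bot.read_state(); print(s["finger_gap"],s["force"],s["tcp_pos"])
E
```

```text
0.0019035010308437145 [  6.57491798 -19.8807973   14.02615784] [0.59117031 0.18605567 0.14335325]
```

View pics/s3.png

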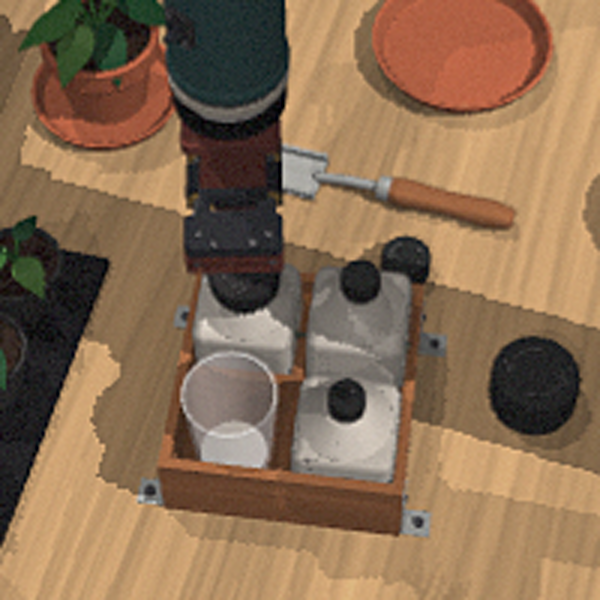

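View pics/c3.png

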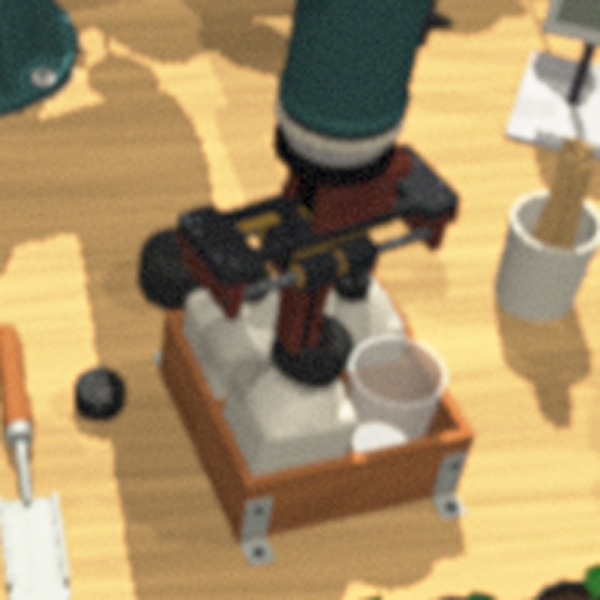

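View pics/s2.png

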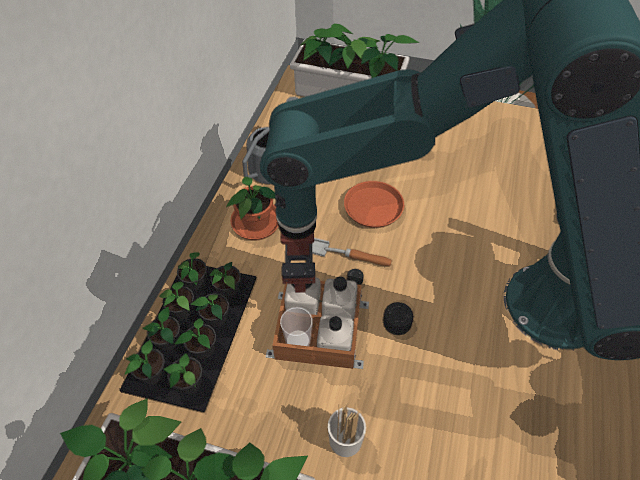

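```bash
python3 - <<'E'
from h import *
s=bot.read_state(); t=s["tcp_pos"]; print(s["finger_gap"],s["force"],s["torque"],t)
for n in ["side","scene","wrist"]:
    d=bot.get_image(n); print(n,proj(d,[t,t+[0,0,.03],[.585,.193,.168],[.585,.193,.138]]).round(1).tolist())
    cv2.imwrite(f"pics/x_{n}.png",d["img"][:,:,::-1])
a=cv2.imread("pics/x_scene.png")[195:260,365:435]; cv2.imwrite("pics/x1.png",cv2.resize(np.clip(a*1.5,0,255).astype(np.uint8),(630,585),interpolation=cv2.INTER_CUBIC))
a=cv2.imread("pics/x_wrist.png")[200:400,200:440]; cv2.imwrite("pics/x2.png",cv2.resize(np.clip(a*2.0,0,255).astype(np.uint8),(720,600),interpolation=cv2.INTER_CUBIC))
E
```

```text
0.0019035010308437145 [  6.57491798 -19.8807973   14.02615784] [-2.46131761 -0.8803357  -0.15279422] [0.59117031 0.18605567 0.14335325]
side [[299.2, 274.8], [298.7, 267.3], [300.4, 271.8], [300.9, 279.3]]
scene [[396.8, 239.3], [398.4, 230.6], [400.4, 230.0], [398.8, 238.7]]
wrist [[330.2, 274.0], [332.2, 296.7], [315.6, 298.5], [315.9, 276.2]]
```

View pics/x1.png

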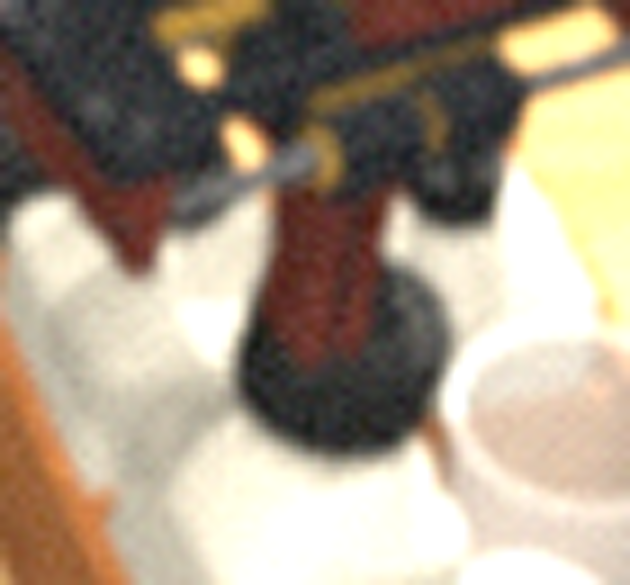

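View pics/x2.png

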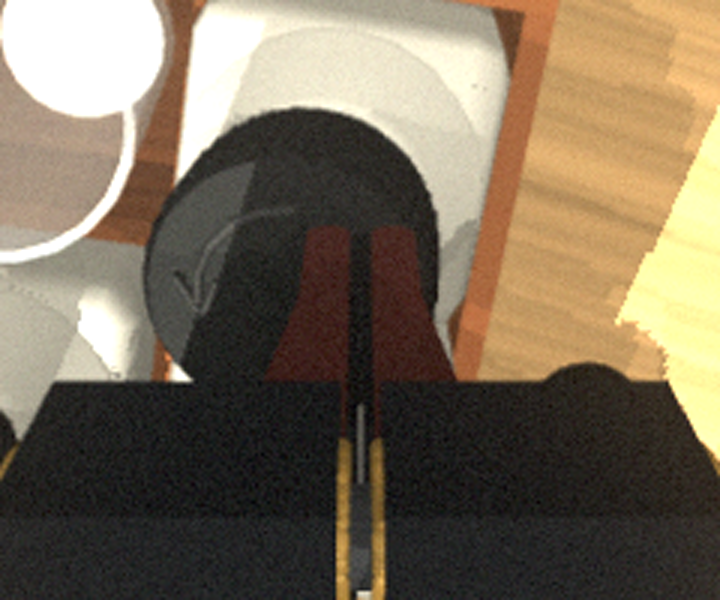

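```bash
python3 - <<'E'
from h import *
s=bot.read_state(); t=s["tcp_pos"]; print(s["clock"],s["finger_gap"],s["force"],s["torque"],t,s["eef_rot"])
for n in ["wrist","side","scene"]:
    d=bot.get_image(n); print(n,proj(d,[t]).round(1).tolist())
s=bot.read_state(); t=s["tcp_pos"]; print(s["clock"],s["finger_gap"],s["force"],t)
E
```

```text
5.35 0.0005286959622770499 [ 1.85774116 -4.67118485  5.91193949] [-0.78642821 -0.3639653  -0.01051811] [0.58702163 0.19322655 0.1415156 ] [9.87017197e-01 1.60609360e-01 1.21404569e-03 4.61443803e-04]
wrist [[319.1, 274.8]]
side [[299.9, 278.3]]
scene [[399.3, 238.3]]
5.5 0.0004429698281600545 [ 1.75701833 -3.3978827   4.4099568 ] [0.58681029 0.19380913 0.14138287]
```

```bash
python3 -m crank '[[[0,0,-0.003,0,0,0],[0,0,-0.003,0,0,0],[0,0,0,0,0,0]]]'
python3 -m crank '[[[0,0,-0.01,0,0,0],[0,0,-0.01,0,0,0],[0,0,0,0,0,0]]]'
python3 - <<'E'
from h import *
for n in ["wrist","side","scene"]:
    d=bot.get_image(n); cv2.imwrite(f"pics/y_{n}.png",d["img"][:,:,::-1])
a=cv2.imread("pics/y_scene.png")[195:275,365:445]; cv2.imwrite("pics/y1.png",cv2.resize(np.clip(a*1.3,0,255).astype(np.uint8),(600,600),interpolation=cv2.INTER_CUBIC))
a=cv2.imread("pics/y_wrist.png")[200:400,200:440]; cv2.imwrite("pics/y2.png",cv2.resize(np.clip(a*2.0,0,255).astype(np.uint8),(720,600),interpolation=cv2.INTER_CUBIC))
E
```

```text
clock: 5.88
tcp_pos: [0.5852, 0.1949, 0.1464]
eef_rot: [0.987, 0.161, -0.0, -0.0]
force: [0.6, 0.1, 0.1]
finger_gap: 0.0006
clock: 6.25
tcp_pos: [0.5865, 0.1947, 0.168]
eef_rot: [0.987, 0.161, 0.001, -0.0]
force: [-0.7, -0.6, 0.9]
finger_gap: 0.0004
```

View pics/y1.png

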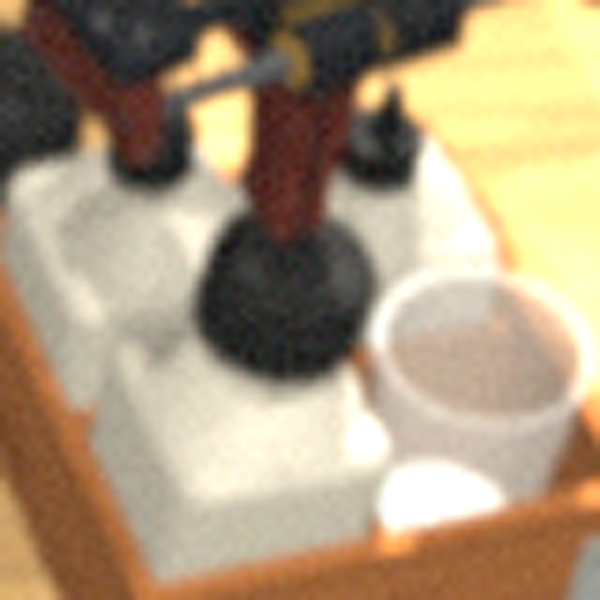

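View pics/y2.png

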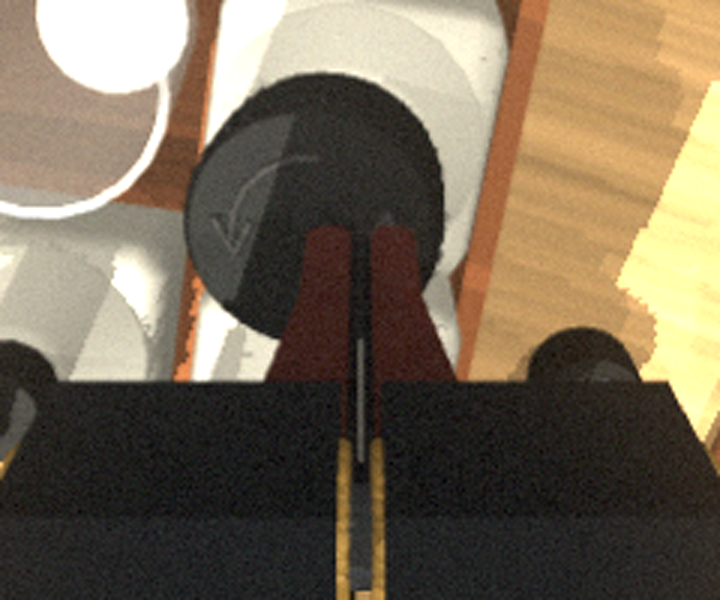

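```bash
python3 - <<'E'
from h import *
a=cv2.imread("pics/y_side.png")[230:370,250:390]; cv2.imwrite("pics/y3.png",cv2.resize(np.clip(a*1.3,0,255).astype(np.uint8),(600,600),interpolation=cv2.INTER_CUBIC))
E
```

```text
(no output)
```

View pics/y3.png

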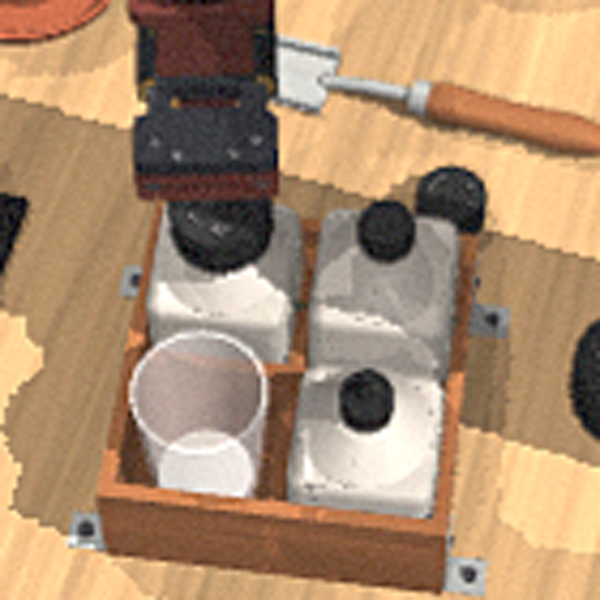

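View pics/y_wrist.png

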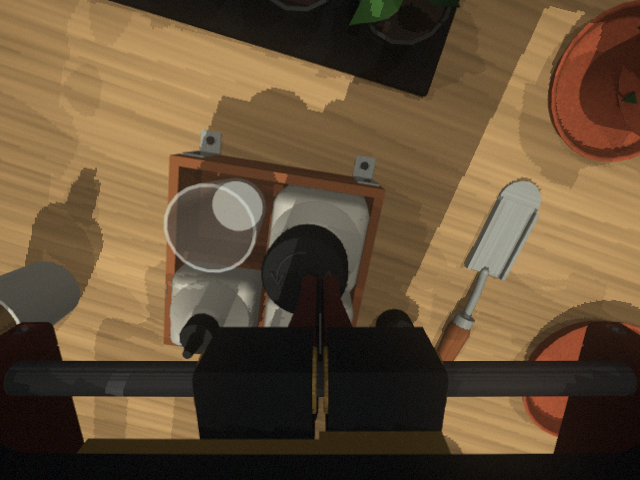

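Working hypothesis: the visible fingertips end about 20–25 mm above the reported TCP. Three things point that way: the wrist-image parallax of the jaws, the scene-view tip position, and closed fingers meeting the cap top at TCP z≈0.142. That would mean the jaws only caught the cap's top edge and slid over it. I'll back off upwards and re-measure the cap.

```bash
python3 -m crank '[[[0,0,-0.03,0,0,0],[0,0,-0.04,0,0,0],[0,0,-0.03,0,0,0],[0,0,0,0,0,0],[0,0,0,0,0,0],[0,0,0,0,0,0],[0,0,0,0,0,0]]]' -1 50
python3 - <<'E'
from h import *
for n in ["wrist","side","scene"]:
    d=bot.get_image(n); cv2.imwrite(f"pics/z_{n}.png",d["img"][:,:,::-1]); np.save(f"pics/z_{n}.npy",d,allow_pickle=True)
a=cv2.imread("pics/z_scene.png")[195:275,365:445]; A=cv2.resize(np.clip(a*1.3,0,255).astype(np.uint8),(400,400),interpolation=cv2.INTER_CUBIC)
a=cv2.imread("pics/z_side.png")[250:330,260:340]; B=cv2.resize(np.clip(a*1.3,0,255).astype(np.uint8),(400,400),interpolation=cv2.INTER_CUBIC)
cv2.imwrite("pics/z1.png",np.hstack([A,B]))
a=cv2.imread("pics/z_wrist.png")[150:290,230:400]; cv2.imwrite("pics/z2.png",cv2.resize(np.clip(a*2.0,0,255).astype(np.uint8),(680,560),interpolation=cv2.INTER_CUBIC))
E
```

```text
clock: 7.28
tcp_pos: [0.5849, 0.1943, 0.2652]
eef_rot: [0.987, 0.161, -0.001, 0.0]
force: [1.0, -0.6, -0.0]
finger_gap: 0.0668
```

View pics/z1.png

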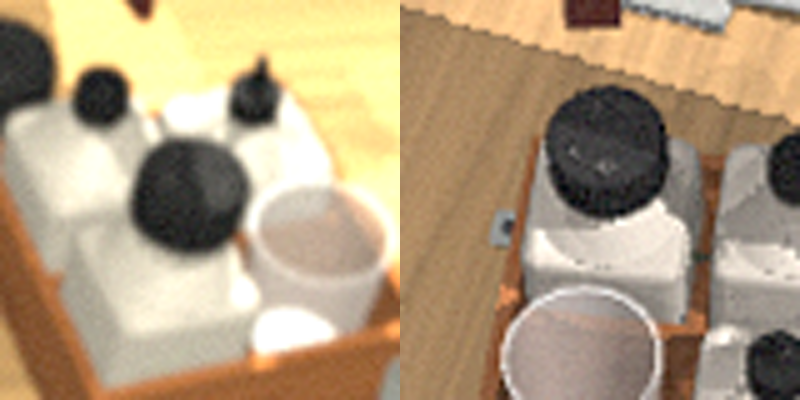

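View pics/z2.png

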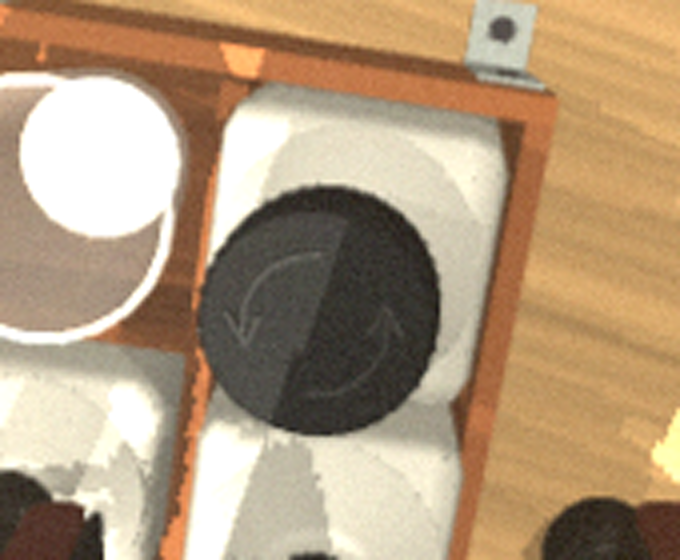

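```bash
python3 - <<'E'
from h import *
np.set_printoptions(precision=4,suppress=True)
L=lambda n:np.load(f"pics/z_{n}.npy",allow_pickle=True).item()
s,q,w=L("scene"),L("side"),L("wrist")
c=tri([(s,(403,233.8)),(q,(301.4,280.2))]); print("mid",c)
for z in (.15,.153,.156): print(atz(s,(403,233.8),z),atz(q,(301.4,280.2),z))
print(atz(w,(309.75,228.3),.168))
st=bot.read_state(); print(st["tcp_pos"],st["finger_gap"],proj(w,[st["tcp_pos"]]))
E
```

```text
mid [0.5806 0.2024 0.1495]
[0.5813 0.2025 0.15  ] [0.5803 0.2023 0.15  ]
[0.584  0.2014 0.153 ] [0.5796 0.2042 0.153 ]
[0.5867 0.2004 0.156 ] [0.5789 0.206  0.156 ]
[0.5844 0.2029 0.168 ]
[0.5854 0.1944 0.2659] 0.07939354621345991 [[319.2804 274.5125]]
```

View pics/z_scene.png

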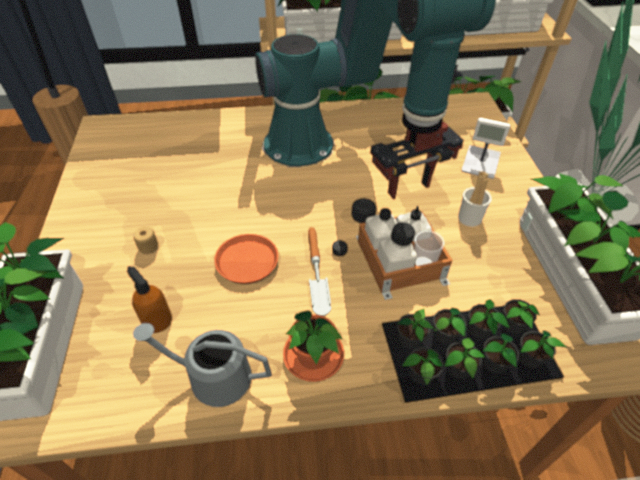

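View pics/z_wrist.png

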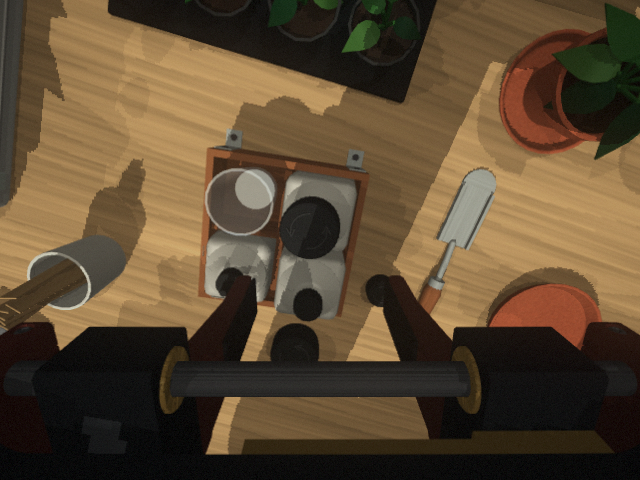

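```bash
python3 - <<'E'
from h import *
t=bot.read_state()["tcp_pos"]; y=np.array([.318,-.948,0]); x=np.array([.948,.318,0])
for n in ["scene","side"]:
    d=np.load(f"pics/z_{n}.npy",allow_pickle=True).item()
    for h in (0,.01,.02,.03):
        print(n,h,proj(d,[t+.042*y+[0,0,h],t-.042*y+[0,0,h]]).round(1).tolist())
a=cv2.imread("pics/z_scene.png")[130:210,360:470]; A=cv2.resize(np.clip(a*1.3,0,255).astype(np.uint8),(770,560),interpolation=cv2.INTER_CUBIC); cv2.imwrite("pics/z4.png",A)
a=cv2.imread("pics/z_side.png")[200:290,250:350]; A=cv2.resize(np.clip(a*1.3,0,255).astype(np.uint8),(600,540),interpolation=cv2.INTER_CUBIC); cv2.imwrite("pics/z5.png",A)
E
```

```text
scene 0 [[390.4, 204.8], [423.3, 193.7]]
scene 0.01 [[391.0, 201.4], [424.1, 190.3]]
scene 0.02 [[391.5, 197.9], [424.8, 186.9]]
scene 0.03 [[392.1, 194.4], [425.6, 183.4]]
side 0 [[298.3, 230.0], [298.4, 262.5]]
side 0.01 [[298.1, 227.1], [298.2, 259.7]]
side 0.02 [[297.9, 224.1], [298.0, 256.8]]
side 0.03 [[297.7, 221.1], [297.8, 253.9]]
```

View pics/z4.png

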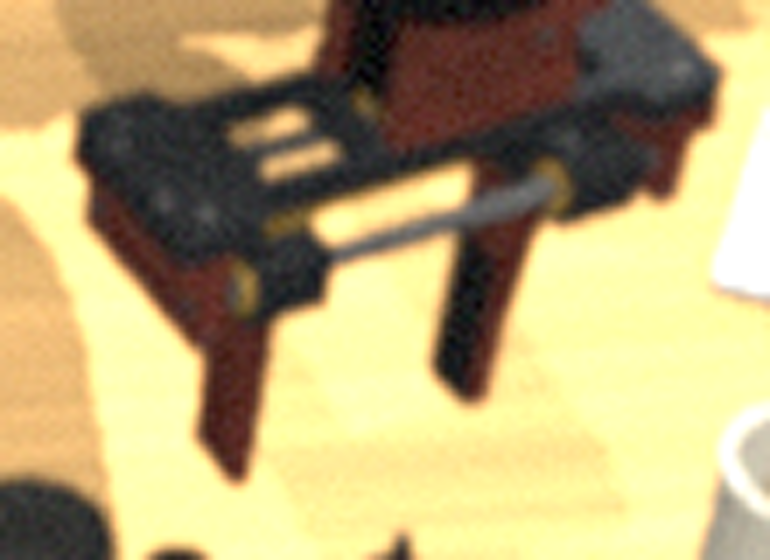

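View pics/z5.png

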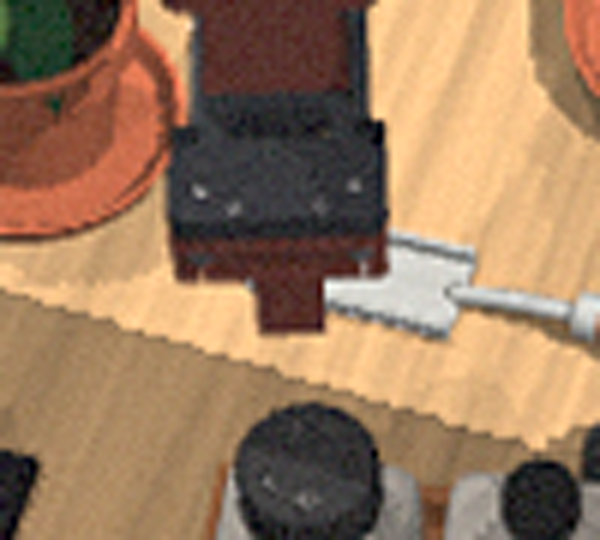

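The fingertips do end about 24 mm above the reported TCP: the scene and side views give 22–26 mm, and the contact test gives the same. The bottle is now leaning about 9 mm in +y at the cap, which is at (0.582, 0.2025). The cap is still closed. I'll go deeper so the tips are at z≈0.141, centred on the pocket, and close gently so the jaws stand the bottle up again.

```bash
python3 -m crank '[[[0,0.001,0.02,0,0,0],[0,0,0.03,0,0,0],[0,0,0.03,0,0,0],[0,0,0.02,0,0,0],[0,0,0.01,0,0,0],[0,0,0.005,0,0,0],[0,0,0,0,0,0]]]' -1 15
python3 - <<'E'
from h import *
d=bot.get_image("wrist"); cv2.imwrite("pics/a1.png",np.clip(d["img"][:,:,::-1]*1.6,0,255).astype(np.uint8))
E
```

```text
clock: 8.3
tcp_pos: [0.5862, 0.1936, 0.1518]
eef_rot: [0.987, 0.161, 0.0, -0.0]
force: [0.6, -0.0, -0.1]
finger_gap: 0.0875
```

View pics/a1.png

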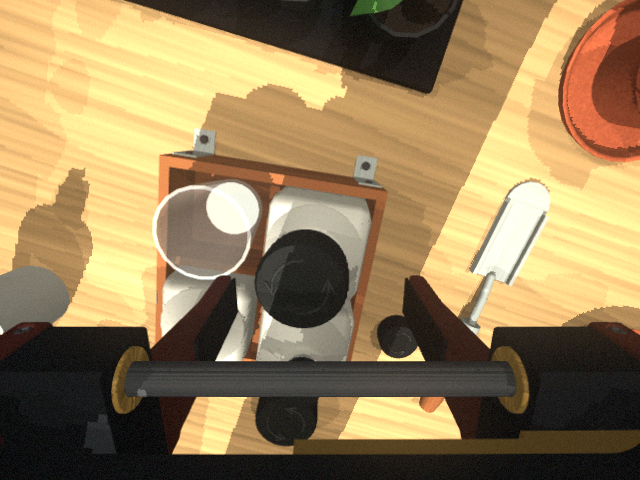

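```bash
python3 -m crank '[[[0.0015,0,0.012,0,0,0],[0,0,0.012,0,0,0],[0,0,0.008,0,0,0],[0,0,0.0025,0,0,0],[0,0,0,0,0,0],[0,0,0,0,0,0]]]' -1 15
python3 -m crank '[[[0,0,0,0,0,0],[0,0,0,0,0,0],[0,0,0,0,0,0],[0,0,0,0,0,0],[0,0,0,0,0,0],[0,0,0,0,0,0],[0,0,0,0,0,0],[0,0,0,0,0,0]]]' 1 15
python3 - <<'E'
from h import *
d=bot.get_image("wrist"); cv2.imwrite("pics/a2.png",np.clip(d["img"][:,:,::-1]*1.6,0,255).astype(np.uint8))
s=bot.read_state(); print(s["finger_gap"],s["force"],s["torque"],s["tcp_pos"])
E
```

```text
clock: 9.1
tcp_pos: [0.5876, 0.1941, 0.1173]
eef_rot: [0.987, 0.161, 0.0, -0.0]
force: [0.2, -0.0, -0.9]
finger_gap: 0.0878
clock: 10.1
tcp_pos: [0.5874, 0.1939, 0.1171]
eef_rot: [0.987, 0.161, 0.0, 0.0]
force: [1.0, -1.1, 0.5]
finger_gap: 0.0542
0.05409298435003997 [ 1.21577991 -2.09717458  2.07262084] [-0.27433234 -0.0189585   0.00820448] [0.58738585 0.19391393 0.11705535]
```

View pics/a2.png

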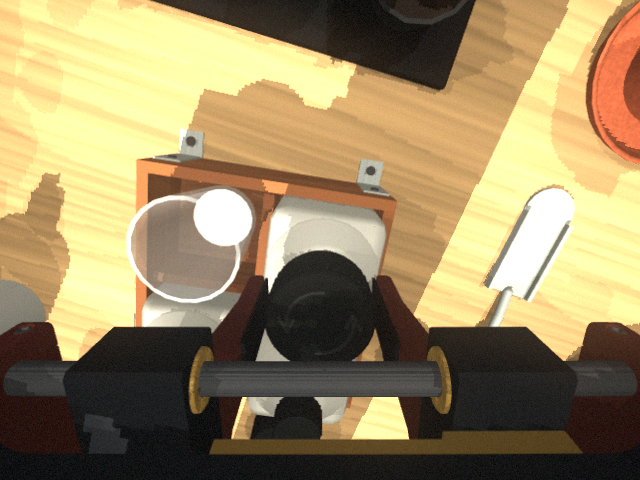

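The cap is gripped (gap 54.1 mm, matching its diameter) and the bottle is upright again. I'll firm up the grip and press down.

```bash
python3 -m crank '[[[0,0,0,0,0,0],[0,0,0,0,0,0],[0,0,0.002,0,0,0],[0,0,0.002,0,0,0],[0,0,0.0015,0,0,0],[0,0,0,0,0,0],[0,0,0,0,0,0]]]' 1 50
python3 - <<'E'
from h import *
d=bot.get_image("wrist"); cv2.imwrite("pics/a3.png",np.clip(d["img"][200:400,200:440,::-1]*1.8,0,255).astype(np.uint8).repeat(3,0).repeat(3,1))
s=bot.read_state(); print(s["finger_gap"],s["force"],s["torque"],s["tcp_pos"],s["joint_pos"])
E
```

```text
clock: 11.02
tcp_pos: [0.5878, 0.194, 0.1134]
eef_rot: [0.987, 0.161, 0.001, -0.0]
force: [-2.8, -2.8, 12.9]
finger_gap: 0.0534
0.05342153194941391 [-2.63808855 -2.18980341 13.00871533] [-0.28418431  0.55563887  0.1135392 ] [0.58786633 0.19404508 0.11342947] [ 2.07307695e-01  4.64711800e-01  1.55957082e+00 -2.14475666e-05
  1.11553260e+00  1.45414872e+00]
```

View pics/a3.png

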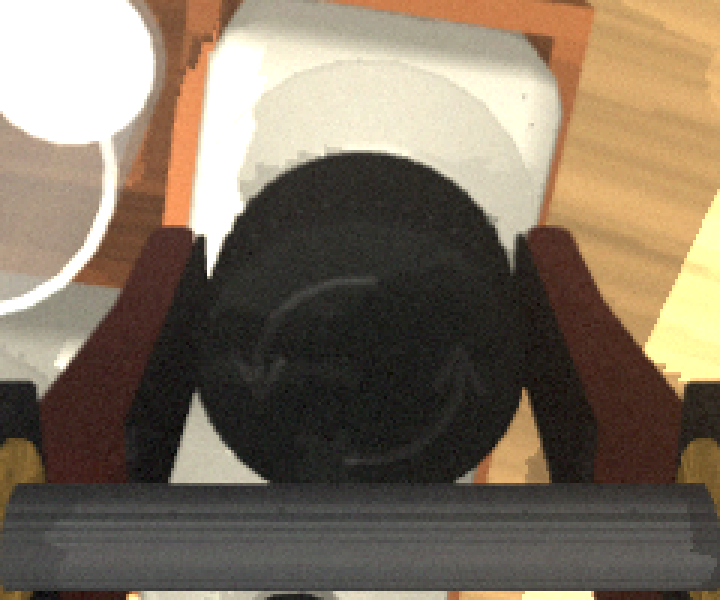

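```bash
python3 -m crank '[[[0,0,0.001,0,0,0],[0,0,0,0,0,0],[0,0,0,0,0,0]]]'
python3 -m crank '[[[0,0,0.001,0,0,0],[0,0,0,0,0,0],[0,0,0,0,0,0]]]'
```

```text
clock: 11.45
tcp_pos: [0.5881, 0.1941, 0.1132]
eef_rot: [0.987, 0.161, 0.001, -0.0]
force: [-4.7, -3.6, 18.4]
finger_gap: 0.0532
clock: 11.82
tcp_pos: [0.5884, 0.1941, 0.1132]
eef_rot: [0.987, 0.161, 0.002, -0.0]
force: [-5.9, -5.2, 23.9]
finger_gap: 0.0536
```

The cap has stopped moving and the force rises at 5.5 N/mm, so it's on a hard stop. I'll try a small turn and check whether it is free.

```bash
python3 -m crank '[[[0,0,0,0,0,-4],[0,0,0,0,0,-4],[0,0,0,0,0,0]]]'
python3 - <<'E'
from h import *
s=bot.read_state(); print(s["finger_gap"],s["force"],s["torque"],s["tcp_pos"],s["joint_pos"])
d=bot.get_image("wrist"); cv2.imwrite("pics/a4.png",np.clip(d["img"][200:400,200:440,::-1]*1.8,0,255).astype(np.uint8).repeat(3,0).repeat(3,1))
E
```

```text
clock: 12.2
tcp_pos: [0.5896, 0.1951, 0.1131]
eef_rot: [0.973, 0.23, 0.003, -0.0]
force: [-3.5, -1.2, 21.0]
finger_gap: 0.0534
0.053363593608000304 [-3.53282954 -1.17837682 21.04761151] [0.03837345 0.60428994 0.06038323] [0.5896174  0.1950956  0.11307658] [2.07622911e-01 4.65497184e-01 1.55920867e+00 1.27061159e-03
 1.11108110e+00 1.31387488e+00]
```

View pics/a4.png

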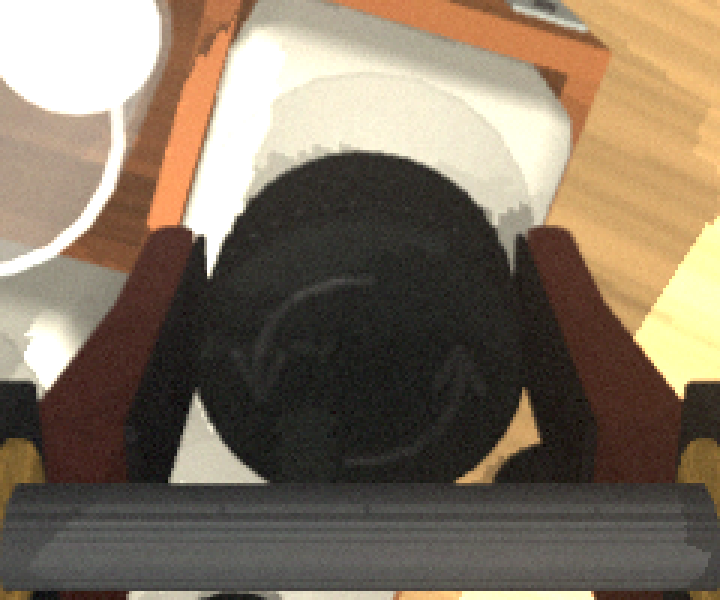

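The arrows stayed fixed in the jaw frame while the rack turned under the camera, and the torque is only 0.06 N m. The cap is turning freely, so I'll continue to 62°.

```bash
python3 -m crank '[[[0,0,0,0,0,-7],[0,0,0,0,0,-7],[0,0,0,0,0,-7],[0,0,0,0,0,0],[0,0,0,0,0,0]]]'
python3 -m crank '[[[0,0,0,0,0,-7],[0,0,0,0,0,-7],[0,0,0,0,0,-7],[0,0,0,0,0,-7],[0,0,0,0,0,-5],[0,0,0,0,0,0],[0,0,0,0,0,0]]]'
python3 - <<'E'
from h import *
s=bot.read_state(); print(s["finger_gap"],s["force"],s["torque"],s["tcp_pos"],s["joint_pos"])
q=s["eef_rot"]; print("yaw",np.degrees(2*np.arctan2(q[1],q[0])))
d=bot.get_image("wrist"); cv2.imwrite("pics/a5.png",np.clip(d["img"][200:400,200:440,::-1]*1.8,0,255).astype(np.uint8).repeat(3,0).repeat(3,1))
E
```

```text
clock: 12.88
tcp_pos: [0.5888, 0.1965, 0.1131]
eef_rot: [0.915, 0.403, 0.003, -0.001]
force: [-5.0, 3.5, 21.3]
finger_gap: 0.0534
clock: 13.75
tcp_pos: [0.5866, 0.1964, 0.113]
eef_rot: [0.763, 0.646, 0.001, -0.001]
force: [-9.7, 3.7, 26.6]
finger_gap: 0.0534
0.05342351497824544 [-9.74310376  3.71081086 26.5777533 ] [0.61633643 1.86275598 0.05337862] [0.58661669 0.19637662 0.11300838] [0.20893676 0.4646928  1.56084937 0.00417062 1.11488961 0.37213061]
yaw 80.54459723438208
```

View pics/a5.png

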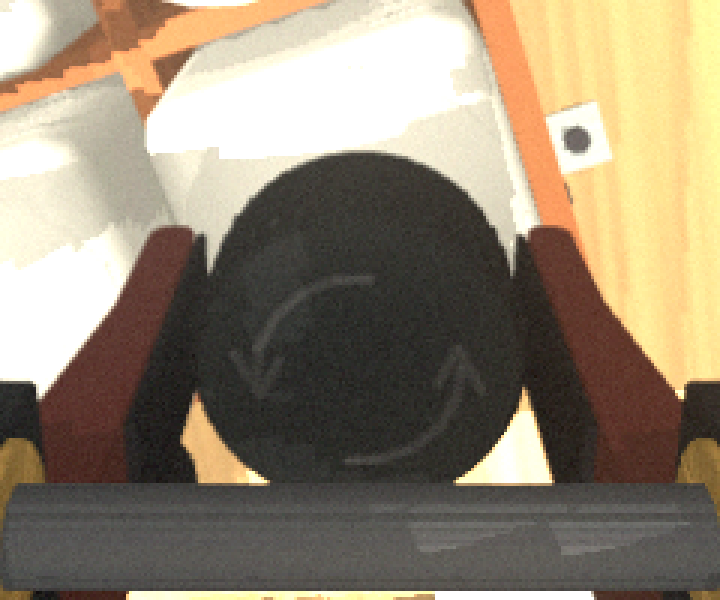

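62° done, with the cap moving together with the jaws. Now I'll ease off the press and lift.

```bash
python3 -m crank '[[[0,0,-0.003,0,0,0],[0,0,-0.003,0,0,0],[0,0,-0.003,0,0,0],[0,0,0,0,0,0],[0,0,0,0,0,0]]]'
python3 -m crank '[[[0,0,-0.002,0,0,0],[0,0,-0.003,0,0,0],[0,0,0,0,0,0]]]'
```

```text
clock: 14.42
tcp_pos: [0.5867, 0.1956, 0.1191]
eef_rot: [0.763, 0.646, 0.001, -0.001]
force: [-2.4, 3.0, 6.5]
finger_gap: 0.0536
clock: 14.8
tcp_pos: [0.5868, 0.1946, 0.1236]
eef_rot: [0.763, 0.646, 0.0, -0.001]
force: [-2.3, 3.3, 4.4]
finger_gap: 0.0535
```

```bash
python3 -m crank '[[[0,0,-0.004,0,0,0],[0,0,-0.004,0,0,0],[0,0,-0.004,0,0,0],[0,0,0,0,0,0]]]'
python3 -m crank '[[[0,0,-0.01,0,0,0],[0,0,-0.01,0,0,0],[0,0,-0.01,0,0,0],[0,0,0,0,0,0],[0,0,0,0,0,0]]]'
python3 - <<'E'
from h import *
d=bot.get_image("wrist"); cv2.imwrite("pics/a6.png",np.clip(d["img"][:,:,::-1]*1.5,0,255).astype(np.uint8))
d=bot.get_image("side"); cv2.imwrite("pics/a7.png",cv2.resize(d["img"][200:380,230:410,::-1],(600,600),interpolation=cv2.INTER_CUBIC))
d=bot.get_image("scene"); cv2.imwrite("pics/a8.png",cv2.resize(d["img"][130:310,320:500,::-1],(600,600),interpolation=cv2.INTER_CUBIC))
E
```

```text
clock: 15.3
tcp_pos: [0.5881, 0.1936, 0.1361]
eef_rot: [0.763, 0.646, 0.001, 0.001]
force: [0.6, -0.4, -0.6]
finger_gap: 0.0533
clock: 15.92
tcp_pos: [0.5872, 0.194, 0.1655]
eef_rot: [0.763, 0.646, -0.0, -0.0]
force: [-0.3, 0.7, 0.3]
finger_gap: 0.0535
```

View pics/a6.png

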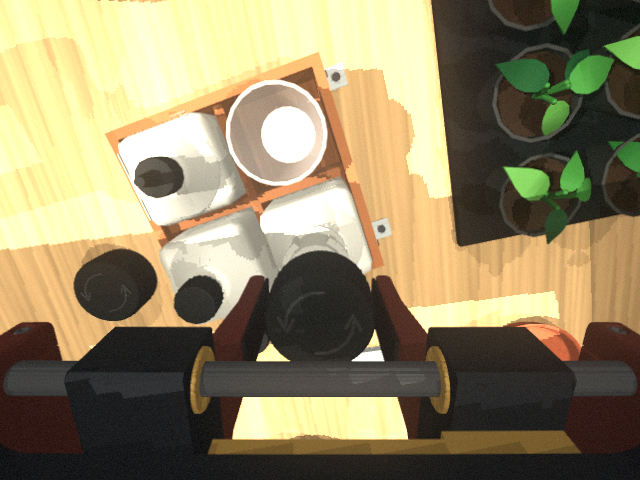

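View pics/a7.png

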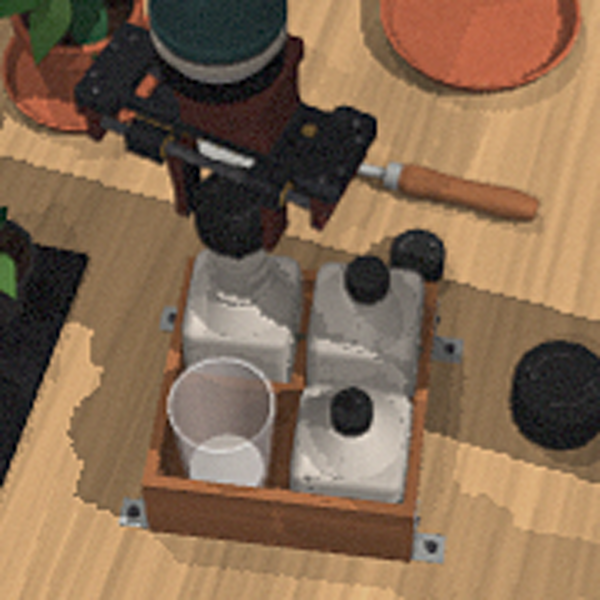

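View pics/a8.png

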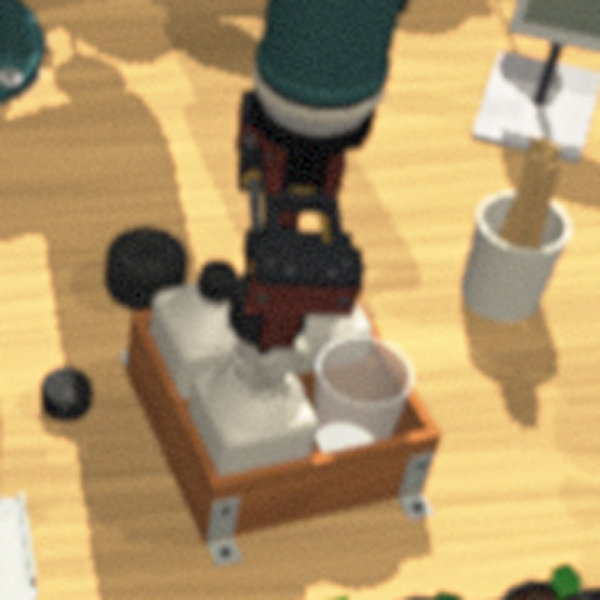

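The cap is off. The side and scene crops show the bare neck, the bottle upright in its pocket, and the neighbours in place. Next I'll raise and carry it to the saucer.

```bash
python3 -m crank '[[[0,0,-0.03,0,0,0],[0,0,-0.035,0,0,0],[-0.015,-0.001,-0.02,0,0,0],[-0.035,-0.002,0,0,0,0],[-0.04,-0.0025,0,0,0,0],[-0.04,-0.0025,0,0,0,0],[-0.04,-0.0025,0,0,0,0],[-0.04,-0.0025,0,0,0,0],[-0.04,-0.0025,0,0,0,0],[-0.04,-0.0025,0,0,0,0],[-0.035,-0.0025,0,0,0,0],[-0.03,-0.0025,0,0,0,0]]]'
python3 -m crank '[[[-0.02,-0.002,0,0,0,0],[-0.008,-0.001,0,0,0,0],[0,0,0,0,0,0],[0,0,0,0,0,0]]]'
python3 - <<'E'
from h import *
s=bot.read_state(); print(s["tcp_pos"],s["finger_gap"],s["force"])
for n in ["wrist","side","scene"]:
    d=bot.get_image(n); cv2.imwrite(f"pics/b_{n}.png",d["img"][:,:,::-1]); np.save(f"pics/b_{n}.npy",d,allow_pickle=True)
d=np.load("pics/b_wrist.npy",allow_pickle=True).item()
a=np.arange(0,2*np.pi,.02); P=np.c_[.5005+.085*np.cos(a),-.18+.085*np.sin(a),a*0+.022]
im=np.clip(d["img"][:,:,::-1]*1.5,0,255).astype(np.uint8).copy()
cv2.polylines(im,[proj(d,P).astype(np.int32)],True,(0,255,0),1); cv2.imwrite("pics/b1.png",im)
E
```

```text
clock: 17.58
tcp_pos: [0.5048, -0.1542, 0.2499]
eef_rot: [0.763, 0.646, -0.0, -0.0]
force: [-0.4, -0.4, -1.2]
finger_gap: 0.0534
clock: 18.08
tcp_pos: [0.4987, -0.1789, 0.2504]
eef_rot: [0.763, 0.647, 0.0, -0.0]
force: [0.0, -0.1, -1.5]
finger_gap: 0.0534
[ 0.49870986 -0.17890904  0.25035262] 0.053424173685326676 [ 0.0109164  -0.13621699 -1.46342245]
```

View pics/b1.png

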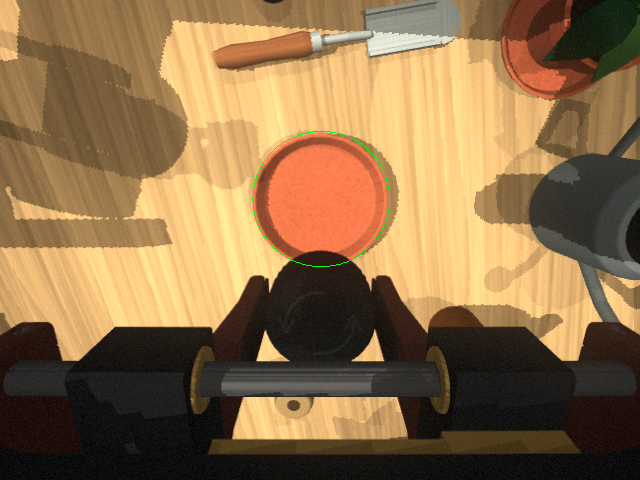

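View pics/b_side.png

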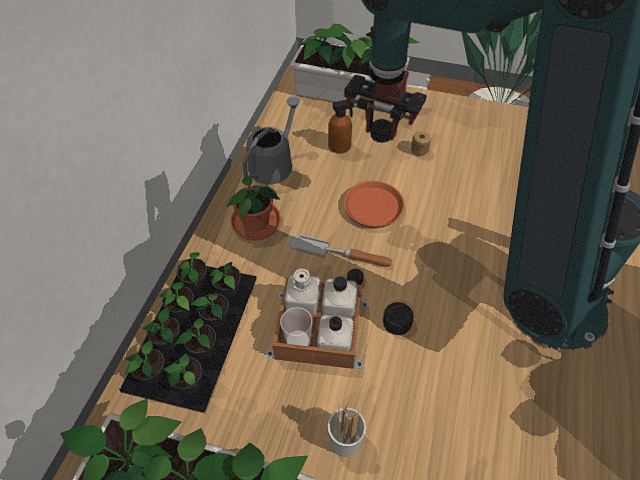

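```bash
python3 - <<'E'
from h import *
d=np.load("pics/b_side.npy",allow_pickle=True).item()
print("mister",atz(d,(340,148),.0),"twine",atz(d,(421,147),.03),"pot",atz(d,(256,222),.02),"can",atz(d,(270,172),.02))
E
```

```text
mister [ 0.65257525 -0.38562345  0.        ] twine [ 0.41173571 -0.42768752  0.03      ] pot [ 0.78807457 -0.02055768  0.02      ] can [ 0.81672944 -0.20920698  0.02      ]
```

The saucer overlay (green circle) fits the rim to within about 2 mm, and all bystanders are more than 0.15 m from the gripper. Lowering now.

```bash
python3 -m crank '[[[0.001,0.001,0.03,0,0,0],[0,0,0.04,0,0,0],[0,0,0.04,0,0,0],[0,0,0.04,0,0,0],[0,0,0.04,0,0,0],[0,0,0.03,0,0,0],[0,0,0.02,0,0,0],[0,0,0.005,0,0,0],[0,0,0,0,0,0]]]'
python3 -m crank '[[[0,0,0.004,0,0,0],[0,0,0.003,0,0,0],[0,0,0,0,0,0]]]'
```

```text
clock: 19.35
tcp_pos: [0.5002, -0.1786, 0.0056]
eef_rot: [0.763, 0.647, 0.0, -0.0]
force: [-0.5, 0.3, -0.7]
finger_gap: 0.0535
clock: 19.73
tcp_pos: [0.5, -0.1788, -0.0014]
eef_rot: [0.763, 0.646, 0.0, 0.0]
force: [-0.1, 0.2, -0.0]
finger_gap: 0.0537
```

```bash
python3 -m crank '[[[0,0,0.003,0,0,0],[0,0,0.002,0,0,0],[0,0,0.002,0,0,0],[0,0,0,0,0,0]]]'
python3 -m crank '[[[0,0,0.0015,0,0,0],[0,0,0.0015,0,0,0],[0,0,0,0,0,0]]]'
```

```text
clock: 20.23
tcp_pos: [0.4998, -0.1787, -0.0087]
eef_rot: [0.763, 0.646, -0.0, -0.0]
force: [-0.3, -0.6, -0.3]
finger_gap: 0.054
clock: 20.6
tcp_pos: [0.5, -0.1787, -0.0116]
eef_rot: [0.763, 0.646, 0.0, -0.0]
force: [0.4, 0.2, -0.8]
finger_gap: 0.0535
```

```bash
python3 -m crank '[[[0,0,0.0015,0,0,0],[0,0,0,0,0,0]]]'
python3 -m crank '[[[0,0,0.0015,0,0,0],[0,0,0,0,0,0]]]'
python3 -m crank '[[[0,0,0.001,0,0,0],[0,0,0,0,0,0]]]'
```

```text
clock: 20.85
tcp_pos: [0.5, -0.1789, -0.0119]
eef_rot: [0.763, 0.647, -0.0, 0.0]
force: [-3.0, -0.2, 13.8]
finger_gap: 0.0536
clock: 21.1
tcp_pos: [0.5003, -0.1791, -0.0126]
eef_rot: [0.763, 0.647, 0.0, 0.001]
force: [-3.2, 0.6, 22.8]
finger_gap: 0.0537
clock: 21.35
tcp_pos: [0.5003, -0.1791, -0.0127]
eef_rot: [0.763, 0.647, 0.0, 0.001]
force: [-5.4, 2.2, 33.4]
finger_gap: 0.0535
```

Contact came at TCP z=-0.012, as predicted. I'll ease the press off, look, then release.

```bash
python3 -m crank '[[[0,0,-0.002,0,0,0],[0,0,-0.0015,0,0,0],[0,0,0,0,0,0]]]'
python3 - <<'E'
from h import *
d=bot.get_image("wrist"); cv2.imwrite("pics/d1.png",np.clip(d["img"][:,:,::-1]*1.5,0,255).astype(np.uint8))
d=bot.get_image("side"); cv2.imwrite("pics/d2.png",cv2.resize(d["img"][130:280,290:440,::-1],(600,600),interpolation=cv2.INTER_CUBIC))
E
```

```text
clock: 21.72
tcp_pos: [0.5, -0.1787, -0.0122]
eef_rot: [0.763, 0.646, 0.0, -0.0]
force: [-0.3, 0.2, 0.5]
finger_gap: 0.0537
```

View pics/d1.png

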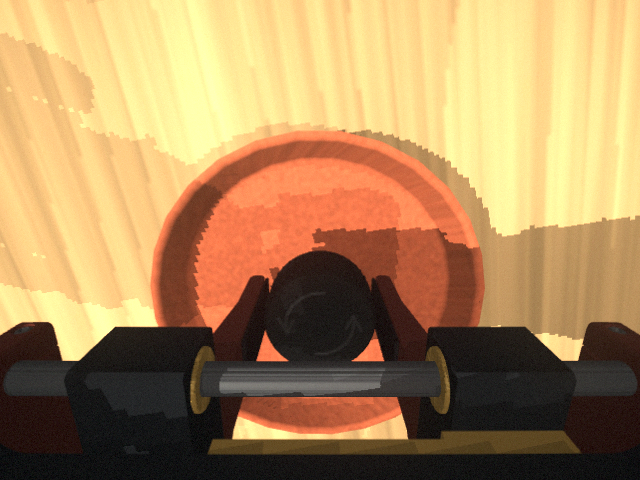

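View pics/d2.png

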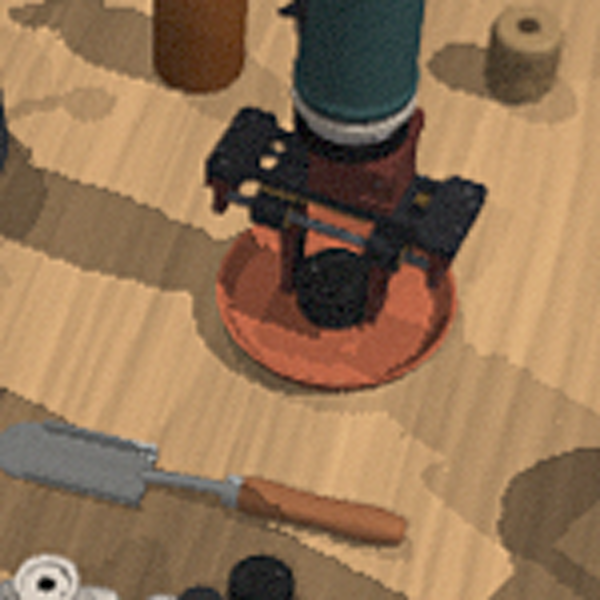

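The cap is resting on the floor of the saucer, centred, with 0.5 N on the tool. Opening part way and withdrawing straight up.

```bash
python3 -m crank '[[[0,0,0,0,0,0],[0,0,0,0,0,0],[0,0,0,0,0,0],[0,0,0,0,0,0]]]' -0.65 15
python3 -m crank '[[[0,0,-0.01,0,0,0],[0,0,-0.02,0,0,0],[0,0,-0.04,0,0,0],[0,0,-0.05,0,0,0],[0,0,-0.05,0,0,0],[0,0,-0.03,0,0,0],[0,0,0,0,0,0],[0,0,0,0,0,0]]]'
python3 - <<'E'
from h import *
for n in ["wrist","side","scene"]:
    d=bot.get_image(n); cv2.imwrite(f"pics/e_{n}.png",d["img"][:,:,::-1])
E
```

```text
clock: 22.32
tcp_pos: [0.4999, -0.1787, -0.0121]
eef_rot: [0.763, 0.646, 0.0, -0.0]
force: [-0.4, -0.1, -0.5]
finger_gap: 0.0726
clock: 23.32
tcp_pos: [0.4992, -0.1784, 0.1875]
eef_rot: [0.763, 0.646, -0.0, -0.0]
force: [-0.4, -0.5, 0.3]
finger_gap: 0.072
```

View pics/e_wrist.png

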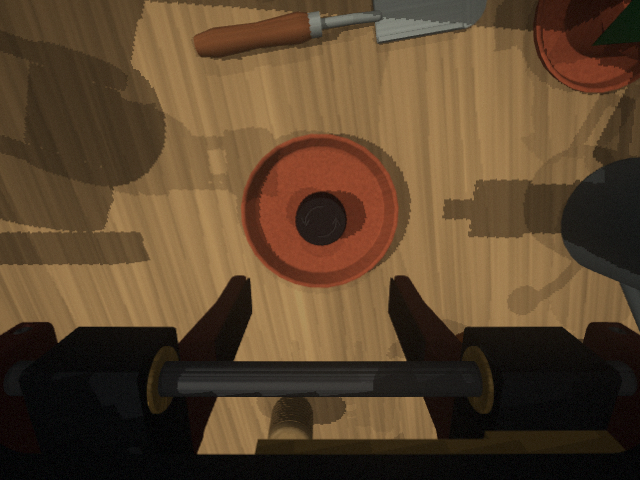

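View pics/e_side.png

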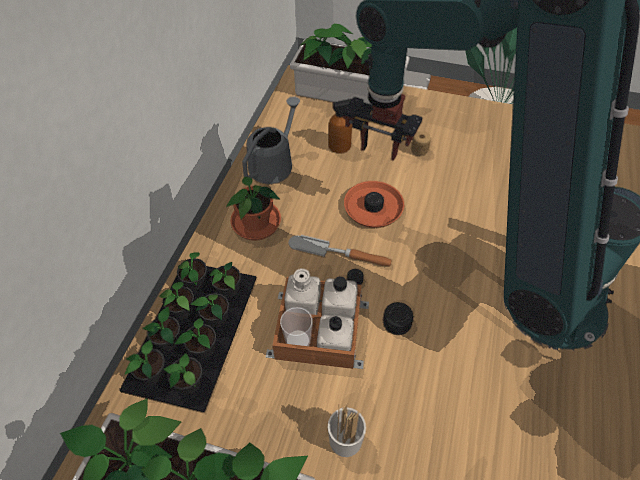

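View pics/e_scene.png

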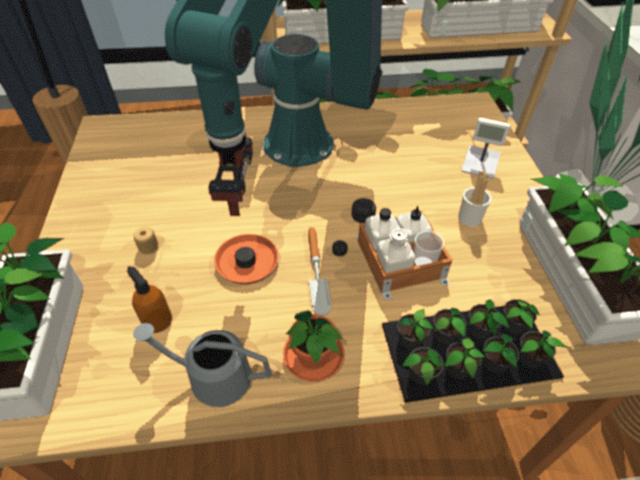

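The cap sits arrows-up in the middle of the saucer, at side (374,202) and scene (245,257). The bottle is open at side (302,278). One last check that the bottle is fully seated and upright.

```bash
python3 - <<'E'
import cv2,numpy as np
a=cv2.imread("pics/e_scene.png")[215:295,365:445]; A=cv2.resize(a,(400,400),interpolation=cv2.INTER_CUBIC)
a=cv2.imread("pics/e_side.png")[260:340,265:345]; B=cv2.resize(a,(400,400),interpolation=cv2.INTER_CUBIC)
cv2.imwrite("pics/f.png",np.hstack([A,B]))
E
```

```text
(no output)
```

View pics/f.png

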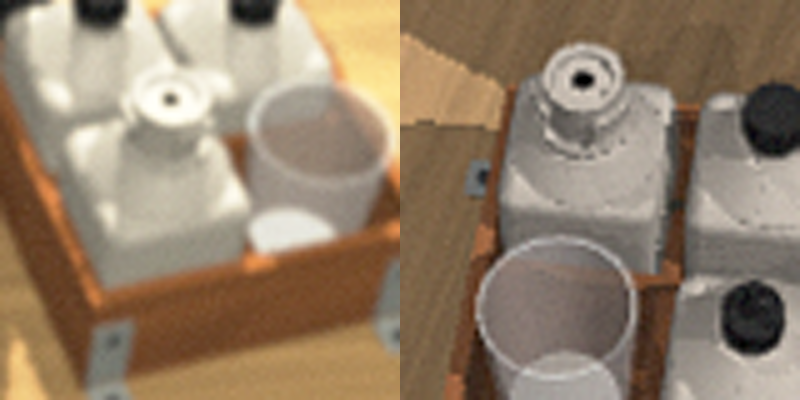

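```bash
python3 - <<'E'
from h import *
s=bot.get_image("scene"); q=bot.get_image("side")
print(tri([(s,(365+171/5,215+98/5)),(q,(265+182/5,260+79/5))]))
print(bot.close_job(), bot.read_state()["clock"])
E
```

```text
[0.58378269 0.19227776 0.15130545]
the job is handed in; nothing more can be done
the job is handed in; nothing more can be done
```

The plant-food bottle is open and its cap is in the empty saucer, arrows up (open side down). The job was handed in at about 23.5 s of the 45 s allowed.

- **First grasp failed:** The visible fingertips end about 24 mm above the reported TCP, so the jaws slid over the cap's top edge and left the bottle leaning about 9 mm at the cap. The second, deeper grasp held (gap 54 mm, the cap's diameter) and stood the bottle upright again.
- **Opening:** I pressed the cap to a hard stop with 18–27 N and turned it 62° anticlockwise while it was held down. It then lifted off cleanly.
- **Placing:** I lowered the cap until it touched the saucer, eased the force to 0.5 N, then opened the jaws and withdrew upwards.

**Last checks**
- **Cap:** It lies in the middle of the saucer.
- **Bottle:** It stands upright in its pocket with a bare neck. The mouth measured (0.584, 0.192, 0.151), against an expected height of 0.156. I put the 5 mm gap down to camera error, since this view pair also read about 3 mm low on the closed cap.
- **Everything else:** By eye in the last pictures, it all looks where it was. I did not measure the other objects.

**Did not match what I expected**
- The cap moved only about 4 mm to its stop, where 6.5 mm was expected, though it turned freely with almost no torque.
- The force peaked at 33 N while seating the cap in the saucer, more than intended. The cap was gripped in the fingers at the time, and this is below the wrist limit of 120 N.

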